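# Turn over an upside-down feeder module, dock it and pin it

### The job

Of the two black feeder modules in front of the docking plate, one has come in upside down, its bare metal underside with the red cross showing: turn that one over onto the plate so that its green label faces up, slide it along the back rail with its lug fully home in the blue fork, and only then push the red-headed pin right through until its head seats. Leave the other module and the things lying about where they are.

Things in the scene. Friction and masses are not known exactly. Their poses are not given: they have to be found in the camera images.
- dock: Fixed docking plate, black rubber top, 145 (x) by 540 (y) mm, top 8 mm above the table. Origin: middle of its long front edge (next to the robot) at table height; x points away from that edge across the plate, y along it towards the blue fork, z up. The 8 mm step of the front edge holds the foot of a module tipped over it from the table.
- rail (a point): Middle of the front face of the aluminium back rail, at its foot, at (125, -35, 8) mm in the dock's frame; the rail runs along y from -265 to 195 mm and is 24 mm high above the plate. A module against it, right way up, has its lug in line with the fork's slot.
- fork_stop (a point): The blue fork stands at the plate's +y end: two upright cheeks, each 16 mm thick in x and 34 mm long in y, tops 56 mm above the table, 20 mm slot between them. Their faces towards -y stop the module's end face; this point lies between those faces, at (89, 205, 8) mm in the dock's frame.
- fork_axis (a point): Middle of the fork's slot on the pin's axis, at (89, 222, 38) mm in the dock's frame. The pin's axis runs along the dock's x.
- pin (a joint): Captive steel locking pin, 10 mm thick, tapered tip, red round head 26 mm across and 10 mm thick. It slides along the dock's x with about 2 N of friction: 0 to 0.003 m drawn out (start), 0.044 m with its head seated on the near cheek. It stays where it is left. It passes through the lug only when the module is right way up and home.
- pin_head (a point): Middle of the outer face (towards the robot) of the pin's red head, 38 mm above the table; it moves with the pin. Drawn out it stands 9 mm beyond the plate's front edge, seated 53 mm.
- module_1: The module lying upside down: black box 72 (x) by 140 (y) by 46 (z) mm, 0.3 to 0.6 kg, steel lug on its +y end. Origin: centre of the box; z points out of the green-label face (down at the start), y to the lug. It lies on the table before the plate's front edge, long side within 15 degrees of it, lug towards the fork's end. The two modules swap places. It can stand on a long side.
- module_1_cross (a point): Middle of its bare metal underside with the red cross (on top at the start), 23 mm from the box's centre. The housing is matt plastic and grips well (friction coefficient about 0.6, more against rubbery fingers), so that a finger pressed against its side can roll it up over the plate's step without slipping; past about 65 degrees it goes on by itself and stands on that long side.
- module_1_label (a point): Middle of its green-label face, 23 mm from the box's centre.
- module_1_lug (a point): Centre of the 13 mm hole in its lug, 87 mm from the box's centre along y and 7 mm towards the label face, hole along x. The lug is 14 mm thick (x), 24 mm high (z) and reaches 30 mm out from the end face. With the module on the plate, right way up and home, it lies on fork_axis.
- module_2: The other, identical module, the right way up with its green label on top, same origin and axes; it is to stay where it is.
- screwdriver: Screwdriver lying on the table, a bystander.
- tape_roll: Yellow tape roll, 90 mm across, 30 mm high, a bystander.
- jar: Glass jar with a blue cap, 75 mm high, a bystander.
- roller: Black rubber roller standing upright, 85 mm high, a bystander.

How it is judged:
On the way, in this order (a step that is already met when the one before it is completed fails the run):
1. the upside-down module lies flat on the plate, green label up, short of the fork, the pin still drawn out (angle between module_1's own z axis and vertical below 0.09 rad and linear speed of module_1 below 0.02 m/s and z of module_1 in the frame of dock between 0.027 and 0.035 m and y of module_1_lug in the frame of dock below 0.205 m and value of joint pin below 0.012 m), for 0.2 s.
2. its lug is home in the fork, the pin still drawn out (angle between module_1's own z axis and vertical below 0.09 rad and x of module_1_lug in the frame of dock between 0.082 and 0.096 m and y of module_1_lug in the frame of dock between 0.2185 and 0.2255 m and z of module_1_lug in the frame of dock between 0.034 and 0.042 m and value of joint pin below 0.012 m), for 0.2 s.
At the end, for the whole second after the job is handed in: Module 1 lies at rest on the plate, label up (within 5 degrees), its lug hole within 3.5 mm along the plate, 7 mm across it and 4 mm in height of the fork's axis, the pin pushed in beyond 40.5 mm of its 44 mm so that it locks the lug, and module 2 still lies label up within 30 mm of where it was (angle between module_1's own z axis and vertical below 0.09 rad and x of module_1_lug in the frame of dock between 0.082 and 0.096 m and y of module_1_lug in the frame of dock between 0.2185 and 0.2255 m and z of module_1_lug in the frame of dock between 0.034 and 0.042 m and linear speed of module_1 below 0.02 m/s and value of joint pin above 0.0405 m and angle between module_2's own z axis and vertical below 0.1 rad and distance of module_2 from where it was at the start of the episode below 0.03 m); the robot touches nothing.
It fails at once if a bystander or the other module is shoved more than 40 mm (the other module 30 mm) (distance of any of screwdriver, tape_roll, jar, roller from where it was at the start of the episode above 0.04 m or distance of module_2 from where it was at the start of the episode above 0.03 m).
It also fails if it takes over 70 s, if anything falls off the work surface, if the arm or the gripper's body presses on something with over 40 N, if the wrist force passes 120 N, or if a joint passes its speed limit or range.

### The arm

A 6-joint arm with a two-finger parallel gripper is mounted at the origin on the work surface. World frame = base frame: x ahead of the robot, y to its left, z up, the work surface at z = 0. Lengths are in m, angles in rad, forces in N, time in s.
With the tool pointing down it reaches from about 0.35 to 0.85 m from the base axis. Payload 8.1 kg.
Tool frame: the origin (TCP) lies at the very end of the fingers, on their centre line; the grasp point (between the pads) lies grip_depth behind it (grip_depth is the distance from the TCP to the grasp point, in m); z points along the fingers, y is the line along which they close (so a half turn about z gives the same grasp; the last joint's range is limited). The gripper opens to 85 mm and grips with 20 to 120 N. Pads are 22 mm wide; open, the fingers measure 114 mm over their backs; the gripper's body (76 mm by 85 mm) begins 54 mm behind the grasp point. The pads swing forward as they close: fully open they stand 13 mm farther back than shut.
Start: joints at [-1.384, 0.13, 1.488, -0, 1.523, -0.085], TCP at [0.161, -0.578, 0.231] pointing down, gripper open.
Joint ranges: [-2.96, 2.96], [-0.89, 2.26], [0.02, 2.5], [-1.34, 4.48], [0, 2.73], [-2.66, 2.66]. Speed limits (rad/s): [2.39, 2.39, 2.79, 3.14, 3.14, 3.14].

### API

Orientations are given as a unit quaternion [w, x, y, z].
In Python, from station import move_to, movel, goto_joints, move_gripper, sleep, solve_ik, read_camera, IKError, close_job, read_time_s, read_q, read_qd, read_joint_efforts, read_eef_pos, read_eef_rot, read_wrist_force, read_wrist_torque, read_gripper_width, read_grasp_force, grip_depth gives the robot as it stands. The module is installed in compiled form; this text tells all that it offers. Calls block until the motion is done:
- move_to(position, orientation): joint-space move of the TCP to a pose.
- movel(position, orientation=None, vel=0.15, contact_N=None): straight line of the TCP; orientation=None keeps the orientation; vel is the mean speed in m/s. With contact_N (N) it stops when the force on the tool has changed by that much, and returns True; else False.
- goto_joints(angles): joint-space move.
- move_gripper(opening, effort=None): finger opening in m; effort is the grip in N (None keeps the last); returns when the fingers have stopped.
- sleep(seconds).
- solve_ik(position, orientation): joint angles nearest the present ones, or None.
- read_camera(name): name is "scene" or "top" or "wrist"; returns a dict with "pixels" (400x640x3 uint8, red, green, blue), "fov_y" (degrees; the focal length in pixels is half the picture's height over the tangent of half this angle, whatever the lens; pixels are square), "cx", "cy" (the principal point, pixels), "xyz" and "rotation" of the camera in the world. Camera axes: x right, y down, z forward; pixel columns grow to the right and rows downward; lengths in m; the calibration is good to about 2 mm. A picture is of the moment at which its call begins. There is no depth.
A pose or a line that the arm cannot do raises IKError and nothing moves.
- close_job(): hands the job in; it is judged then, once.
Readings, each from a call of its own:
- read_time_s(): time.
- read_q(): joint angles.
- read_qd(): joint speeds.
- read_joint_efforts(): joint torques, N m.
- read_eef_pos(): TCP position.
- read_eef_rot(): TCP orientation.
- read_wrist_force(): force on the tool from outside, world axes, zero at the start.
- read_wrist_torque(): the same for the moment, N m.
- read_gripper_width(): finger opening in m.
- read_grasp_force(): force on a finger pad.
Only numpy, scipy, OpenCV 4.12 (cv2) and the standard library are available. Lean on these libraries where they do the work, as an engineer would, in place of code of your own. Each camera call takes 0.05 s, during which the arm holds its last target. There are 200 camera calls.

## Working session

There is one attempt and no reset: what is moved stays moved. The work goes in short steps, each a Python script; the robot and the scene stay as the last script left them, time stands still between calls to the robot, and variables do not carry over. Pictures are saved under pics/ and viewed, at most 10 in all, crops included, and the job is handed in when it is done.

```bash
mkdir -p pics
cat > h.py <<'E'
from station import *
import numpy as np, cv2
def snap(cam,name=None):
    c=read_camera(cam)
    if name: cv2.imwrite('pics/'+name,c['pixels'][:,:,::-1])
    return c
def ray(c,u,v,z):
    f=len(c['pixels'])/2/np.tan(np.radians(c['fov_y'])/2)
    R=np.array(c['rotation']).reshape(3,3); d=R@np.array([(u-c['cx'])/f,(v-c['cy'])/f,1]); o=np.array(c['xyz'])
    return o+d*(z-o[2])/d[2]
def proj(c,p):
    f=len(c['pixels'])/2/np.tan(np.radians(c['fov_y'])/2)
    R=np.array(c['rotation']).reshape(3,3); q=R.T@(np.array(p)-np.array(c['xyz'])); return q[:2]/q[2]*f+[c['cx'],c['cy']]
E
python3 - <<'E'
from h import *
for n in('top','scene'):
    c=snap(n,n+'1.png'); print(n,c['fov_y'],c['cx'],c['cy'],c['xyz'],c['rotation'])
print(grip_depth,read_time_s(),read_eef_rot())
E
```

```text
top 52.06345372161299 325.6880749264501 200.60695206520276 [0.37309898 0.014263   1.21821401] [-0.04976079  0.70675198 -0.70394306  0.04989666]
scene 46.455783509164704 319.5887596390319 198.31742776598577 [1.01942112 0.67729547 0.81200885] [-0.12388113  0.27388476  0.87157205 -0.3873019 ]
0.0187 0.1 [-8.34852627e-04  9.90779114e-01  1.35484494e-01 -4.21302509e-05]
```

View pics/top1.png

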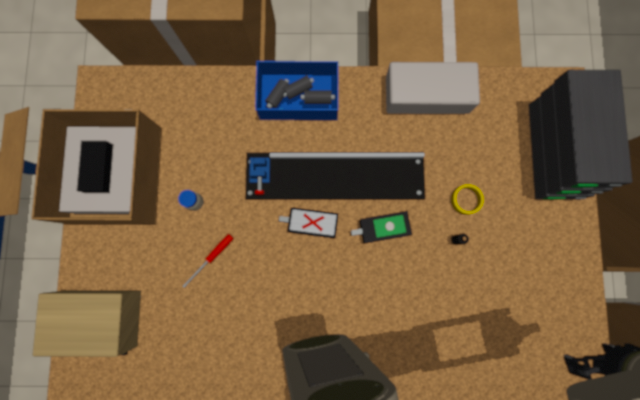

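View pics/scene1.png

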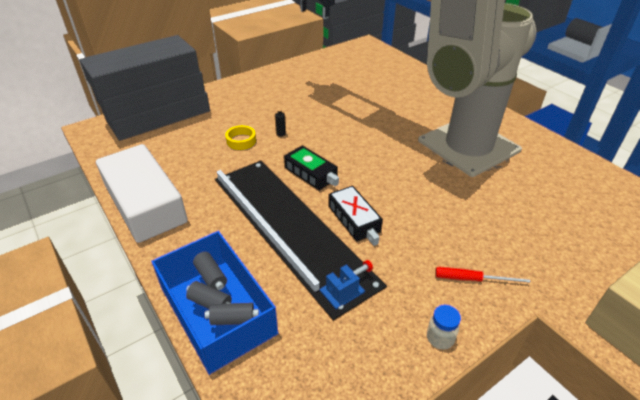

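The top view shows the upside-down module (cross) at about (313,222), module 2 at (385,227), the plate at (246–424, 153–199), and the fork and red pin at about (259,180). The scene view agrees.

```bash
cat >> h.py <<'E'
from scipy.spatial.transform import Rotation as Rn
def _R(c):
    r=np.array(c['rotation']).ravel()
    return r.reshape(3,3) if r.size==9 else Rn.from_quat(r[[1,2,3,0]]).as_matrix()
def ray(c,u,v,z):
    f=200/np.tan(np.radians(c['fov_y'])/2)
    d=_R(c)@np.array([(u-c['cx'])/f,(v-c['cy'])/f,1]); o=np.array(c['xyz'])
    return o+d*(z-o[2])/d[2]
def proj(c,p):
    f=200/np.tan(np.radians(c['fov_y'])/2)
    q=_R(c).T@(np.array(p)-np.array(c['xyz'])); return q[:2]/q[2]*f+[c['cx'],c['cy']]
def blobs(m,amin=20):
    cs,_=cv2.findContours(m.astype(np.uint8),cv2.RETR_EXTERNAL,cv2.CHAIN_APPROX_NONE)
    return sorted([k for k in cs if cv2.contourArea(k)>=amin],key=cv2.contourArea,reverse=True)
E
python3 - <<'E'
from h import *
c=snap('top'); p=c['pixels']; h=cv2.cvtColor(p,cv2.COLOR_RGB2HSV)
H,S,V=[h[...,i].astype(int) for i in range(3)]
roi=np.zeros(H.shape,bool); roi[145:250,235:435]=1
for nm,m,z in [('plate',(V<60),.008),('metal',(S<60)&(V>120),.046),('green',(H>45)&(H<85)&(S>100),.046),('red',((H<8)|(H>172))&(S>150)&(V>90),.038),('blue',(H>95)&(H<125)&(S>120),.056)]:
    for k in blobs(m&roi)[:4]:
        r=cv2.minAreaRect(k); b=cv2.boxPoints(r)
        print(nm,cv2.contourArea(k),np.round(r[0],1),np.round(r[1],1))
        print('   ctr',ray(c,*r[0],z).round(4)[:2],'box',[ray(c,*q,z).round(4)[:2].tolist() for q in b])
cv2.imwrite('pics/crop.png',cv2.resize(p[145:250,235:435,::-1],None,fx=4,fy=4,interpolation=cv2.INTER_CUBIC))
E
```

```text
plate 6171.5 [334.5 178. ] [ 40. 177.]
   ctr [ 0.6138 -0.0119] box [[0.6744, 0.2563], [0.6765, -0.28], [0.554, -0.2764], [0.5519, 0.2525]]
plate 1016.5 [384.7 227. ] [23.1 48.4]
   ctr [ 0.4669 -0.1606] box [[0.4879, -0.0844], [0.5136, -0.2262], [0.446, -0.2365], [0.4208, -0.0957]]
plate 49.0 [257.1 155.2] [ 5.7 21.8]
   ctr [0.6833 0.2228] box [[0.6856, 0.2569], [0.6985, 0.1924], [0.6811, 0.1887], [0.6682, 0.2531]]
metal 846.0 [312.7 222. ] [44.3 20.6]
   ctr [0.4773 0.0514] box [[0.4559, 0.1178], [0.5148, 0.1112], [0.4989, -0.0154], [0.4402, -0.0079]]
metal 552.5 [347. 154.] [  4. 154.]
   ctr [ 0.6781 -0.0477] box [[0.6833, 0.1787], [0.6851, -0.2742], [0.673, -0.2739], [0.6712, 0.1784]]
metal 50.5 [389. 226.] [8. 8.]
   ctr [ 0.4668 -0.1674] box [[0.4782, -0.1561], [0.4783, -0.1791], [0.4553, -0.1786], [0.4553, -0.1557]]
metal 41.0 [356.  231.5] [ 5. 10.]
   ctr [ 0.4506 -0.0727] box [[0.4577, -0.0584], [0.4578, -0.0871], [0.4435, -0.0869], [0.4434, -0.0584]]
green 570.5 [389.4 225.8] [19.6 31.9]
   ctr [ 0.4672 -0.1685] box [[0.4863, -0.1186], [0.5036, -0.209], [0.4483, -0.2181], [0.4312, -0.1283]]
red 31.0 [312.8 222. ] [17.1 12.2]
   ctr [0.478  0.0514] box [[0.4633, 0.0778], [0.4983, 0.0741], [0.4927, 0.0249], [0.4578, 0.0288]]
blue 468.5 [259.5 170. ] [26. 21.]
   ctr [0.6269 0.2065] box [[0.6654, 0.2381], [0.6657, 0.177], [0.5888, 0.1752], [0.5885, 0.2357]]
```

View pics/crop.png

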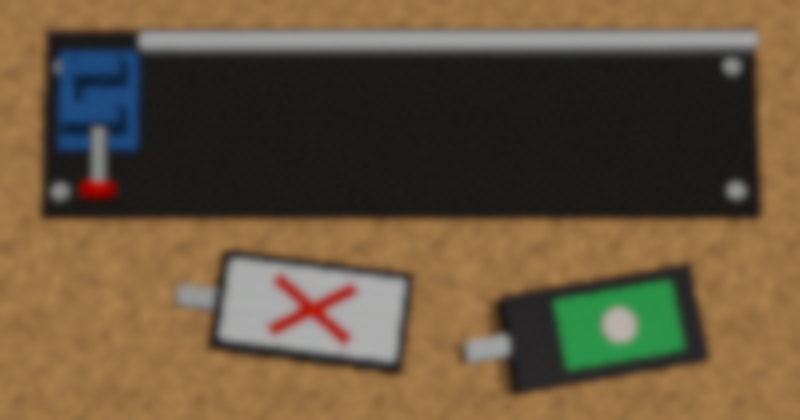

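```bash
cat >> h.py <<'E'
D0=np.array([.5515,-.012]); YM=.053
def Q(a):  # tool z = a deg below horizontal, towards +x
    a=np.radians(a); z=np.array([np.cos(a),0,-np.sin(a)]); y=np.array([0,-1.,0]); x=np.cross(y,z)
    q=Rn.from_matrix(np.c_[x,y,z]).as_quat(); return [q[3],*q[:3]]
def tip(p,a,off=.011): # TCP so that upper/front fingertip corner is at p
    a=np.radians(a); return np.array(p)-off*np.array([np.sin(a),0,np.cos(a)])
E
python3 - <<'E'
from h import *
for a in (30,35,40):
    print(a,[ (solve_ik(tip(p,a),Q(a)) is not None) for p in ([.36,YM,.2],[.40,YM,.03],[.48,YM,.03])])
for t in range(0,100,15):
    P=np.array([.5515,.008]);r=np.radians(t);c=np.array([-.072,.024]);p=P+[c[0]*np.cos(r)+c[1]*np.sin(r),-c[0]*np.sin(r)+c[1]*np.cos(r)]
    print(t,[(s:=solve_ik(tip([p[0],YM,p[1]],a+t),Q(a+t))) is not None and s.round(2) if not isinstance(s:=solve_ik(tip([p[0],YM,p[1]],a+t),Q(a+t)),list) else np.round(s,2) for a in(30,40)])
E
```

```text
30 [False, False, False]
35 [False, False, False]
40 [False, False, False]
0 [False, False]
15 [False, False]
30 [array([ 0.01, -0.51,  2.47, -0.  ,  0.66,  1.58]), array([ 0.  , -0.35,  2.3 , -0.  ,  0.84,  1.58])]
45 [array([ 0.  , -0.23,  2.16, -0.  ,  0.95,  1.58]), array([ 0.  , -0.06,  1.99, -0.  ,  1.13,  1.57])]
60 [array([ 0.  ,  0.06,  1.84, -0.  ,  1.24,  1.57]), array([0.  , 0.23, 1.66, 0.  , 1.42, 1.57])]
75 [array([0.  , 0.36, 1.51, 0.  , 1.53, 1.57]), array([0.  , 0.53, 1.33, 0.  , 1.72, 1.57])]
90 [array([0.  , 0.68, 1.16, 0.  , 1.83, 1.57]), array([0.  , 0.86, 0.96, 0.  , 2.03, 1.57])]
```

Run:
```python
from h import *
for p in ([.38,YM,.2],[.38,YM,.12],[.395,YM,.03],[.48,YM,.032]):
    print(p,[a for a in range(30,120,5) if solve_ik(tip(p,a),Q(a)) is not None])
```

```text
[0.38, 0.053, 0.2] [75, 80, 85, 90, 95, 100, 105, 110, 115]
[0.38, 0.053, 0.12] [75, 80, 85, 90, 95, 100, 105, 110, 115]
[0.395, 0.053, 0.03] [80, 85, 90, 95, 100, 105, 110, 115]
[0.48, 0.053, 0.032] [65, 70, 75, 80, 85, 90, 95, 100, 105, 110, 115]
```

Run:
```python
from h import *
move_gripper(.05)
a=85
move_to(tip([.39,YM,.2],a),Q(a)); f0=read_wrist_force(); print('free',f0)
movel(tip([.39,YM,.02],a),vel=.12)
print(movel(tip([.50,YM,.02],a),vel=.03,contact_N=10), read_eef_pos(), read_wrist_force(), read_time_s())
snap('top','t2.png'); c=snap('scene','s2.png')
```

```text
free [0.08535605 0.23697528 0.09479062]
True [0.46447412 0.05291039 0.01818649] [-0.68785975 -0.34421723  0.73602634] 7.15
```

View pics/s2.png

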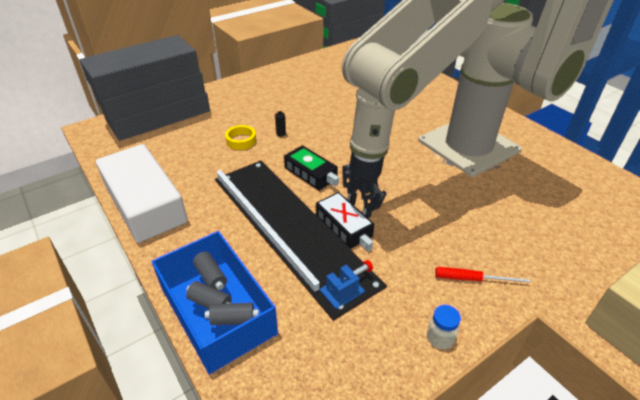

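The module lies parallel to the front edge with its cross up and the fingers on its near side (module about (345,220) in the scene view). Next I roll it up with force feedback.

Run:
```python
from h import *
a0=85
x=read_eef_pos()[0]+.011*np.sin(np.radians(a0))
movel(tip([x-.005,YM,.02],a0)); movel(tip([x-.005,YM,.031],a0)); f0=np.array(read_wrist_force())
movel(tip([x+.02,YM,.031],a0),vel=.02,contact_N=8)
e=np.array(read_eef_pos()); xc=e[0]+.011; print('contact',xc,read_wrist_force())
P=np.array([xc+.072,.008]); c=np.array([-.072,.023]); d=.002; log=[]
for t in np.arange(0,73,3.):
    r=np.radians(t); n=np.array([np.cos(r),-np.sin(r)])
    a=a0+t*.15
    p=P+[c[0]*np.cos(r)+c[1]*np.sin(r),-c[0]*np.sin(r)+c[1]*np.cos(r)]+d*n
    movel(tip([p[0],YM,p[1]],a),Q(a),vel=.04)
    f=np.array(read_wrist_force())-f0; N=-(f[[0,2]]@n); T=-(f[[0,2]]@np.array([np.sin(r),np.cos(r)]))
    print(int(t),'d%.4f N%.1f T%.1f'%(d,N,T))
    if N>45: break
    d+=float(np.clip(.00015*(14-N),-.001,.0015)); d=min(d,.02)
print(read_eef_pos(),read_time_s()); snap('scene','s3.png')
```

```text
contact 0.4753903733322361 [ 0.15771301 -0.47505527  0.34635964]
0 d0.0020 N5.1 T-0.9
3 d0.0033 N10.0 T-1.3
6 d0.0039 N12.2 T-2.0
9 d0.0042 N13.1 T-2.3
12 d0.0043 N14.9 T-1.7
15 d0.0042 N13.6 T-2.8
18 d0.0043 N13.3 T-3.5
21 d0.0044 N13.0 T-2.2
24 d0.0045 N14.6 T-2.5
27 d0.0044 N12.1 T-1.6
30 d0.0047 N13.0 T-2.6
33 d0.0049 N14.1 T-3.1
36 d0.0048 N12.5 T-1.7
39 d0.0051 N12.5 T-2.7
42 d0.0053 N13.5 T-3.9
45 d0.0054 N12.4 T-2.7
48 d0.0056 N13.4 T-3.1
51 d0.0057 N12.4 T-2.5
54 d0.0059 N13.7 T-3.3
57 d0.0060 N11.8 T-2.6
60 d0.0063 N12.0 T-2.9
63 d0.0066 N13.3 T-4.7
66 d0.0067 N12.5 T-4.3
69 d0.0069 N12.3 T-3.8
72 d0.0071 N13.0 T-4.4
[0.54134194 0.05328003 0.08069633] 14.5667
```

View pics/s3.png

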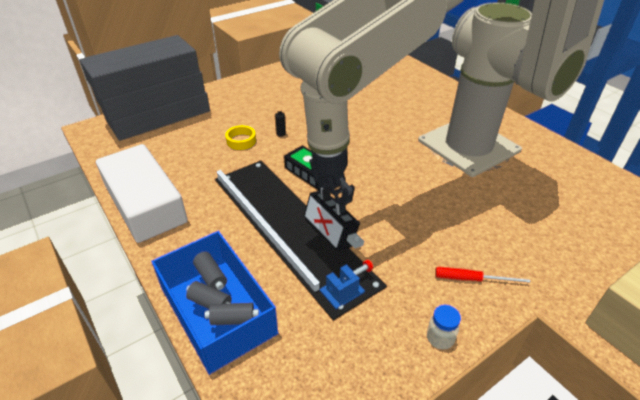

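The module is up on the plate's edge at about 72°, cross facing the rail. I'll finish the roll, then tip it over by its top.

Run:
```python
from h import *
a0=85; xc=.4754; P=np.array([xc+.072,.008]); c=np.array([-.072,.023]); d=.0065
for t in (76,80,84,87):
    r=np.radians(t); n=np.array([np.cos(r),-np.sin(r)]); a=a0+t*.15
    p=P+[c[0]*np.cos(r)+c[1]*np.sin(r),-c[0]*np.sin(r)+c[1]*np.cos(r)]+d*n
    movel(tip([p[0],YM,p[1]],a),Q(a),vel=.04); f=np.array(read_wrist_force()); print(t,f.round(1))
    if abs(f[2])>20: break
    d-=.001
e=np.array(read_eef_pos())
movel(e+[0,0,.06],vel=.08); movel(tip([.48,YM,.14],85),Q(85)); movel(tip([.48,YM,.068],85))
snap('scene','s4.png'); c=snap('top','t4.png'); print(read_time_s())
```

```text
76 [ 0.7  1.5 11.4]
80 [-0.2 -1.  -0.8]
84 [-0.2 -1.  -1. ]
87 [0.4 1.5 0.4]
18.025
```

View pics/s4.png

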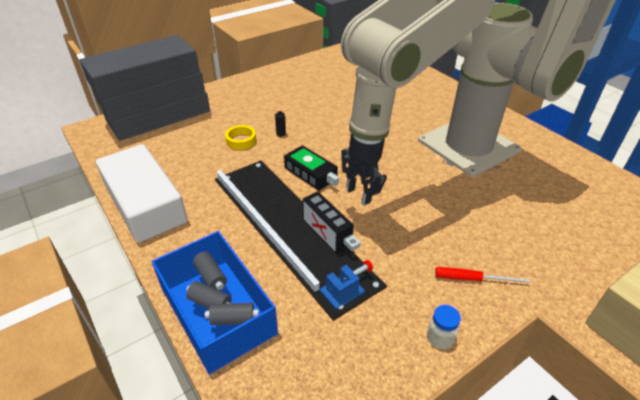

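Run:
```python
from h import *
movel(tip([.53,YM,.068],85),vel=.1)
movel(tip([.592,YM,.07],85),vel=.04); print(read_wrist_force())
movel(tip([.53,YM,.12],85),vel=.15); movel(tip([.44,YM,.12],85),vel=.15); sleep(.3)
snap('scene','s5.png'); c=snap('top','t5.png'); print(read_time_s())
p=c['pixels']; h=cv2.cvtColor(p,cv2.COLOR_RGB2HSV); H,S,V=[h[...,i].astype(int) for i in range(3)]
m=(H>45)&(H<85)&(S>100); m[:140]=0; m[250:]=0
for k in blobs(m)[:3]:
    r=cv2.minAreaRect(k); print(r,ray(c,*r[0],.054).round(4),[ray(c,*q,.054).round(4)[:2].tolist() for q in cv2.boxPoints(r)])
```

```text
[ 0.788221   -0.74508996  0.332332  ]
22.2083
((389.36920166015625, 225.7584228515625), (19.57981300354004, 31.74478530883789), 79.99201965332031) [ 0.4668 -0.1672  0.054 ] [[0.4863, -0.1181], [0.5025, -0.2077], [0.4474, -0.2161], [0.4315, -0.1271]]
((314.5, 170.5), (19.0, 31.0), 90.0) [0.6265 0.0472 0.054 ] [[0.6546, 0.0925], [0.6549, 0.0023], [0.5987, 0.0021], [0.5983, 0.0918]]
((584.5, 185.0), (4.0, 27.0), 90.0) [ 0.5869 -0.7329  0.054 ] [[0.5927, -0.6944], [0.593, -0.7725], [0.5812, -0.7714], [0.5809, -0.6935]]
```

View pics/s5.png

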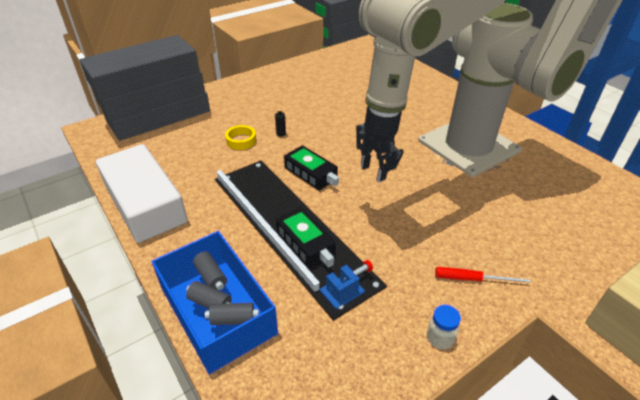

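The module lies flat with its green label up on the plate (about (303,227)), lug towards the fork and short of it. Now I'll push it against the rail, then along it.

```bash
cat >> h.py <<'E'
def Qy(): # tool down, closing along world x, tool x along +y
    q=Rn.from_matrix(np.c_[[0,1,0],[1,0,0],[0,0,-1]]).as_quat(); return [q[3],*q[:3]]
E
python3 - <<'E'
from h import *
YB=.053
movel(tip([.54,YB,.12],85),vel=.15); movel(tip([.555,YB,.034],85),vel=.1)
print(movel(tip([.65,YB,.034],85),vel=.03,contact_N=14),read_eef_pos(),read_wrist_force())
e=np.array(read_eef_pos()); movel(e+[-.015,0,0]); movel(e+[-.015,0,.09],vel=.15)
c=snap('top'); print(read_time_s())
p=c['pixels']; h=cv2.cvtColor(p,cv2.COLOR_RGB2HSV); H,S,V=[h[...,i].astype(int) for i in range(3)]
m=(H>45)&(H<85)&(S>100); m[:140]=0; m[205:]=0;m[:,450:]=0
for k in blobs(m)[:2]:
    r=cv2.minAreaRect(k); print(r,ray(c,*r[0],.054).round(4))
print([solve_ik(x,Qy()) for x in ([.639,-.06,.13],[.639,-.06,.038],[.639,.05,.038])])
E
```

```text
True [0.58948968 0.0529156  0.03187647] [-0.44441909 -0.10578316 -0.52011682]
26.775
[array([-1.73481370e-01,  3.06144414e-01,  1.47395067e+00, -4.44089210e-16,
        1.36149756e+00, -1.73481370e-01]), array([-1.73481370e-01,  4.02827357e-01,  1.53252071e+00, -4.44089210e-16,
        1.20624459e+00, -1.73481370e-01]), array([-1.87807337e-03,  4.00749748e-01,  1.53520415e+00, -4.44089210e-16,
        1.20563875e+00, -1.87807337e-03])]
```

Run:
```python
from h import *
move_gripper(.028)
move_to([.634,-.065,.14],Qy()); movel([.634,-.065,.040],vel=.12)
r=movel([.634,.075,.040],vel=.035,contact_N=16); e=np.array(read_eef_pos()); print(r,e,read_wrist_force())
movel(e+[0,-.02,0]); movel(e+[0,-.02,.12],vel=.15)
movel([.50,-.02,.16],vel=.2)
print(read_time_s()); snap('scene','s6.png'); c=snap('top','t6.png')
a=cv2.imread('pics/s6.png')[170:330,190:430]; b=cv2.imread('pics/t6.png')[140:240,235:435]
cv2.imwrite('pics/z6.png',cv2.vconcat([cv2.resize(a,(480,320)),cv2.resize(b,(480,240),interpolation=cv2.INTER_CUBIC)]))
```

```text
True [0.63344508 0.0415385  0.03962935] [ 0.84655632 -3.22042533  1.83645132]
34.4333
```

View pics/z6.png

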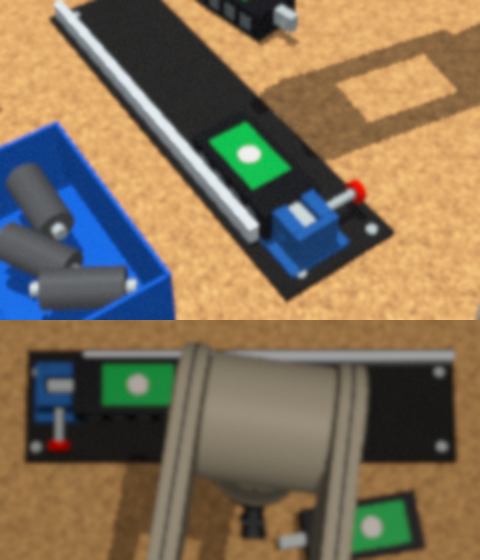

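The lug is home in the slot between the cheeks, and the pin is still drawn out. Now the pin.

Run:
```python
from h import *
y=.211
move_gripper(0); move_to(tip([.49,y,.16],85),Q(85)); movel(tip([.50,y,.034],85),vel=.15)
r=movel(tip([.615,y,.034],85),vel=.04,contact_N=25); e=np.array(read_eef_pos()); print(r,e,e[0]+.011,read_wrist_force())
movel(e+[-.03,0,0],vel=.1); movel(e+[-.06,0,.12],vel=.15); movel([.42,-.05,.2],vel=.25)
print(read_time_s()); snap('scene','s7.png'); snap('top','t7.png')
a=cv2.imread('pics/s7.png')[170:330,190:430]; b=cv2.imread('pics/t7.png')[140:240,235:435]
cv2.imwrite('pics/z7.png',cv2.vconcat([cv2.resize(a,(480,320)),cv2.resize(b,(480,240),interpolation=cv2.INTER_CUBIC)]))
```

```text
True [0.5886019  0.21099882 0.03175836] 0.5996019036074972 [-0.11080975  0.02194376 -0.9068587 ]
42.6417
```

View pics/z7.png

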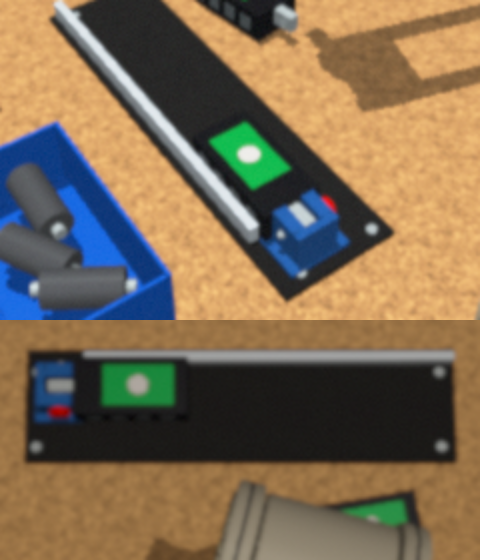

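The red head sits on the near cheek and the pin's tip shows at the far one; the module hasn't moved. Handing in.

```bash
python3 -c "
from h import *
print(close_job(),read_time_s())"
```

```text
the job is handed in; nothing more can be done
the job is handed in; nothing more can be done
```

The upside-down module is turned label-up and home in the fork, the pin is pushed in until its head seated, and the job was handed in after about 43 s; the hand-in call gave no verdict.

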